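# Tap the tapered key home in the stirrer pulley

### The arm

A 6-joint arm with a two-finger parallel gripper is mounted at the origin on a cart in front of the work surface, level with it; the furniture and walls round the work are solid. World frame = base frame: x ahead of the robot, y to its left, z up, the work surface at z = 0. Lengths are in mm, angles in rad, forces in N, time in s.
With the tool pointing down it reaches from about 275 to 750 mm from the base axis. Payload 10.2 kg.
Tool frame: the origin (TCP) lies midway between the tips of the shut fingers; the grasp point (between the pads) lies grasp_offset behind it (grasp_offset is the distance from the TCP to the grasp point, in mm); x points along the fingers, z is the direction in which the jaws open and shut, and the axes are right-handed (so a half turn about x gives the same grasp; the last joint's range is limited). The gripper opens to 85 mm and grips with 20 to 120 N. Pads are 22 mm wide; open, the fingers measure 114 mm over their backs; the gripper's body (76 mm by 85 mm) begins 54 mm behind the grasp point. The pads swing forward as they close: fully open they stand 13 mm farther back than shut.
Start: joints at [-1.504, 0.313, 1.498, -0, 1.331, -0.223], TCP at [150.011, -503.118, 231.294] pointing down, gripper open.
Joint ranges: [-2.94, 2.94], [-0.97, 2.17], [0.19, 2.56], [-1.23, 4.37], [0.02, 3.11], [-2.88, 2.88]. Speed limits (rad/s): [2.39, 2.39, 3.01, 3.14, 3.14, 3.14].

### API

Orientations are given as a unit quaternion [w, x, y, z].
In Python, from rig import sense, capture, calibration, finish_job, grasp_offset gives the robot as it stands.
- The arm moves only by the shell command python3 -m jog 'ROWS' [FORCE]. ROWS is JSON, a list of rows, each an object with "linear": the shift along the tool's x, y, z scaled (see below), a list of three; "rotation": the turn, a rotation vector about the tool's x, y, z scaled (see below), a list of three; "grip": the finger opening in mm, from 0 to 85.4. A call has 1 to 20 rows; each row is the pose to reach, as a shift and turn from the pose measured when the call began, along the tool's axes at that moment; what a row does not reach only later rows make up. The controller multiplies each number of a shift by 0.3 m and each number of a turn by 0.5 rad. A row lasts 1/12 s, in which the tool goes at most 41.7 mm and 7.16 degrees, less where a joint would pass 70% of its speed; a pose out of reach is approached as far as the arm can. A call with a number of a shift or a turn outside -1 to 1 is refused whole. A call with a gripper value outside its range is refused whole. The fingers move at their own pace and stop on an object; FORCE is the grip in N (left out, the last holds). Time passes only in rows, so rows that repeat a pose let the fingers close. It gives the time, the measured TCP pose, the force and the opening at its end, in the units of the state.
- sense(): the state, without advancing time (a new reading comes with each control period).
- capture(name): name is "scene" or "top" or "wrist"; returns (picture, depth): 480x640x3 uint8, red, green, blue; 480x640 float32, mm along the optical axis (not along the pixel's ray), 0 where there is no reading.
- calibration(name): a dict with "intrinsics" (3x3 intrinsics, pixels), "dist" ([k1, k2, p1, p2, k3] as OpenCV has them; the pictures are not rectified), "world_from_camera" (4x4, takes a point from camera to world coordinates). Camera axes: x right, y up, looking along -z (the intrinsics and any distortion apply to the point x, -y, -z); pixel columns grow to the right and rows downward; lengths in mm; the calibration is good to about 2 mm. A picture is of the moment at which its call begins: read the wrist's pose just before it. calibration takes no time and is no camera call; for the wrist camera it gives the pose at the moment of the call.
- finish_job(): hands the job in, once; it reports no verdict.
The state is a dict: "time_s": time; "joints": joint angles; "dq": joint speeds; "tau": joint torques, N m; "eef_pos": TCP position; "ee_rot": TCP orientation; "force": force on the tool from outside, world axes, zero at the start; "wrist_torque": the same for the moment, N m; "grip_width": opening from 0.0 (shut) to 1.0 (fully open).
Only numpy, scipy, OpenCV 4.12 (cv2) and the standard library are available. Lean on these libraries where they do the work, as an engineer would, in place of code of your own. Each camera call takes 0.05 s, during which the arm holds its last target.

### The job

Take the orange tapered key out of the white rack and set it tip down in the open gap between the steel shaft and the brass-topped jaw of the grey pulley, and let go of it while it still stands proud. Then tap its head down from above until the key is tight and goes no further. Leave the blue key hanging in the rack.

Things in the scene. Friction and masses are not known exactly. Their poses are not given: they have to be found in the camera images.
- taper_key: Orange key, 80 g, hanging by its head in a slot of the white rack (slots 110 mm apart, plate top at z = 72 mm): lift 65 mm to clear. Origin: centre of the tip, z up. Head 26 (x) x 38 (y) mm, from 60 to 90 mm above the origin; take it across x or y. Shank 18 mm wide in y, tapering alike on both x faces from 24 mm thick under the head to 6 mm at the tip: a half turn about z makes no difference.
- straight_key: Blue key in the rack's other slot, to be left there: same head, origin and axes, but a straight shank 22 mm thick that does not fit the gap. A tall blue-covered instrument stands behind the rack, to its right (y below -0.28, x beyond 0.53, 0.29 m tall): swing in to the rack in front of it or high up.
- key_gap (a point): Centre of the gap's mouth in the flat top of the fixed grey pulley (140 mm across, top 80 mm above the worktop), 14 mm off the pulley's axis. Its x axis runs across the gap from steel shaft to brass-topped jaw, z up. Mouth 17 mm in x, 34 mm in y; it narrows downwards in x as the key does. Key x goes along this x, either way. Set in loosely, the key stops and stands with its tip 38 mm below the mouth.
- jaw (a joint): Stiff brass-topped jaw that the key pushes back along key_gap's x: 0 at the start, 0.006 m = against its stop, key tight. Pressing the head from above with 4 to 7 N drives the key; the jaw moves 3 mm per 10 mm of key and stays where it is left. Tight: tip 58 mm below the mouth, head's underside 2 mm above the pulley's top, key 3 mm further along that x; there it stops hard.
Mind the look-alikes: they are no part of the job. Of the things shaped like the taper_key, the orange one is meant.

How it is judged (in metres and radians):
On the way:
1. the orange key stands in the gap by itself, let go, its tip at least 20 mm below the mouth, the jaw pushed back less than 4 mm (x of taper_key in the frame of key_gap between -0.012 and 0.014 m and y of taper_key in the frame of key_gap between -0.014 and 0.014 m and angle between taper_key's own z axis and vertical below 0.2 rad and z of taper_key in the frame of key_gap below -0.02 m and value of joint jaw below 0.004 m and contact force between the fingers and taper_key below 0.1 N and linear speed of taper_key below 0.02 m/s), for 0.2 s.
At the end, for the whole second after the job is handed in: The orange key is in the gap, upright within 11 degrees, at rest and driven tight: the jaw back by more than 4.8 of its 6 mm and the tip more than 51 mm below the mouth (58 mm is fully home); the blue key is within 15 mm of where it started (x of taper_key in the frame of key_gap between -0.012 and 0.014 m and y of taper_key in the frame of key_gap between -0.014 and 0.014 m and angle between taper_key's own z axis and vertical below 0.2 rad and z of taper_key in the frame of key_gap below -0.051 m and value of joint jaw above 0.0048 m and linear speed of taper_key below 0.02 m/s and distance of straight_key from where it was at the start of the episode below 0.015 m); the robot touches nothing.
It also fails if it takes over 42 s, if anything falls off the work surface, if the arm or the gripper's body presses on something with over 40 N, if the wrist force passes 120 N, or if a joint passes its speed limit or range.

## Working session

There is one attempt and no reset: what is moved stays moved. The work goes in short steps, Python scripts to look and compute and a shell command to move; the robot and the scene stay as the last step left them, time stands still between calls to the robot, and variables do not carry over. Pictures are saved under pics/ and viewed, and the job is handed in when it is done.

```bash
ls; mkdir -p pics; python3 - <<'E'
from rig import *
import cv2
print(sense()); print(grasp_offset)
for n in ("scene","top"):
    p,d=capture(n); cv2.imwrite(f"pics/{n}0.png",p[:,:,::-1]); 
    import numpy as np; np.save(f"pics/{n}0d.npy",d)
    c=calibration(n); print(n,c)
E
```

```text
pics
{'time_s': 0.0, 'joints': array([-1.50438998e+00,  3.13436995e-01,  1.49844667e+00, -5.01355376e-05,
        1.33099031e+00, -2.23396343e-01]), 'dq': array([-0.00161119,  0.00032938, -0.00156027, -0.00029652, -0.00085463,
       -0.00081025]), 'tau': array([-1.04844970e-03, -4.12265146e+01, -2.59739041e+01, -1.57260288e-04,
        4.17528441e-03,  2.87636317e-05]), 'eef_pos': array([ 149.98583496, -502.84682779,  230.73811865]), 'ee_rot': array([ 0.56665257,  0.42289248,  0.56726721, -0.42222592]), 'force': array([0.0225016 , 0.28507795, 0.23513854]), 'wrist_torque': array([-0.01965663,  0.01429119, -0.03337103]), 'grip_width': 0.998594859692571}
18.700000000000003
scene {'intrinsics': array([[477.05681645,   0.        , 319.8702477 ],
       [  0.        , 477.05681645, 230.8883865 ],
       [  0.        ,   0.        ,   1.        ]]), 'dist': array([0.00340178, 0.        , 0.        , 0.        , 0.        ]), 'world_from_camera': array([[-8.44088439e-01,  2.75679505e-01, -4.59908162e-01,
         1.10405513e+02],
       [-5.36194960e-01, -4.28990626e-01,  7.26953924e-01,
         5.67187485e+02],
       [ 3.11000697e-03,  8.60213842e-01,  5.09923989e-01,
         5.24384871e+02],
       [ 0.00000000e+00,  0.00000000e+00,  0.00000000e+00,
         1.00000000e+00]])}
top {'intrinsics': array([[545.68243264,   0.        , 324.1203439 ],
       [  0.        , 545.68243264, 240.41272562],
       [  0.        ,   0.        ,   1.        ]]), 'dist': array([0.03664065, 0.        , 0.        , 0.        , 0.        ]), 'world_from_camera': array([[-2.20746668e-02,  9.96492924e-01, -8.07128277e-02,
         3.85384958e+02],
       [-9.99631230e-01, -2.07227631e-02,  1.75491244e-02,
        -1.81698372e+01],
       [ 1.58149855e-02,  8.10704543e-02,  9.96582896e-01,
         1.26636551e+03],
       [ 0.00000000e+00,  0.00000000e+00,  0.00000000e+00,
         1.00000000e+00]])}
```

View pics/scene0.png

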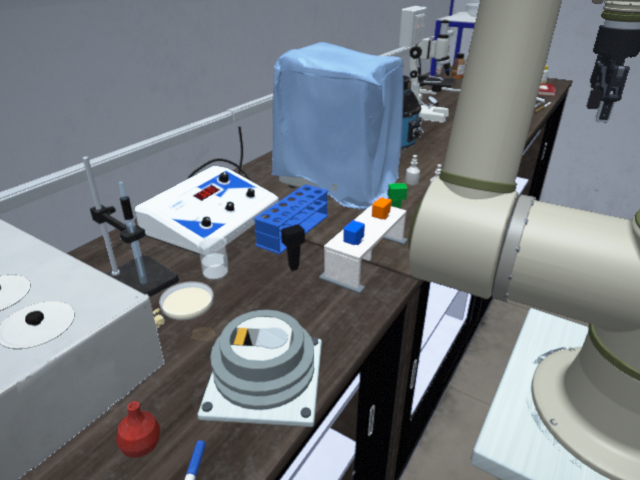

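View pics/top0.png

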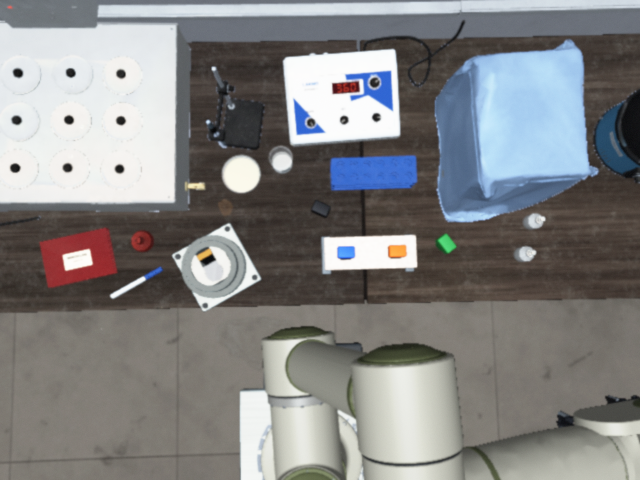

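The scene view shows the pulley at about (262,360), the rack at (365,240) with the blue head at (354,232), the orange head at (381,208), and a green key behind at (398,193).

Candidates for the key, as top-view pixels:
- Orange head in the rack at (397,251). This is the one described.
- Blue head in the rack at (346,253). It has to stay.
- Green look-alike at (446,243).
- Black part at (320,209).

I'll check the choice in close crops.

```bash
cat > h.py <<'E'
import numpy as np, cv2
from rig import *
def ray(name,uv,c=None):
    c=c or calibration(name)
    u=cv2.undistortPoints(np.array(uv,float).reshape(-1,1,2),c["intrinsics"],c["dist"]).reshape(-1,2)
    d=np.c_[u[:,0],-u[:,1],-np.ones(len(u))]
    W=np.array(c["world_from_camera"]); return W[:3,3],d@W[:3,:3].T
def plane(name,uv,z,c=None):
    o,d=ray(name,uv,c); return o+d*((z-o[2])/d[:,2])[:,None]
def proj(name,P,c=None):
    c=c or calibration(name); W=np.linalg.inv(c["world_from_camera"])
    q=np.array(P,float).reshape(-1,3)@W[:3,:3].T+W[:3,3]
    q=np.c_[q[:,0],-q[:,1],-q[:,2]]
    return cv2.projectPoints(q,np.zeros(3),np.zeros(3),c["intrinsics"],c["dist"])[0].reshape(-1,2)
def blobs(img,lo,hi,amin=60):
    h=cv2.cvtColor(img,cv2.COLOR_RGB2HSV); m=cv2.inRange(h,np.array(lo),np.array(hi))
    cs,_=cv2.findContours(m,cv2.RETR_EXTERNAL,cv2.CHAIN_APPROX_NONE)
    return sorted([c for c in cs if cv2.contourArea(c)>amin],key=cv2.contourArea,reverse=True)
E
python3 - <<'E'
from h import *
p=cv2.imread("pics/top0.png")[:,:,::-1].copy()
for n,lo,hi in (("orange",(8,150,120),(20,255,255)),("brass",(14,100,100),(30,255,255)),("blue",(100,150,120),(125,255,255))):
    for c in blobs(p,lo,hi,40):
        r=cv2.minAreaRect(c); 
        z=102 if n!="brass" else 80
        print(n,[np.round(v,1) for v in r],np.round(plane("top",[r[0]],z)[0],1), np.round(plane("top",cv2.boxPoints(r),z)[:,:2],0).tolist())
a=cv2.resize(p[200:320,150:290],None,fx=5,fy=5,interpolation=cv2.INTER_CUBIC)[:600,:700]
cv2.imwrite("pics/c1.png",a[:,:,::-1])
a=cv2.resize(p[220:290,310:470],None,fx=5,fy=5,interpolation=cv2.INTER_CUBIC)
cv2.imwrite("pics/c2.png",a[:,:,::-1])
s=cv2.imread("pics/scene0.png")
a=cv2.resize(s[170:300,310:430],None,fx=4.5,fy=4.5,interpolation=cv2.INTER_CUBIC); cv2.imwrite("pics/c3.png",a)
a=cv2.resize(s[290:430,190:340],None,fx=4,fy=4,interpolation=cv2.INTER_CUBIC); cv2.imwrite("pics/c4.png",a)
E
```

```text
orange [array([397., 251.]), array([10., 16.]), np.float64(90.0)] [ 453.7 -194.2  102. ] [[465.0, -177.0], [464.0, -212.0], [443.0, -211.0], [443.0, -177.0]]
orange [array([204.2, 254.4]), array([ 5.4, 12.5]), np.float64(63.4)] [455.2 216.8 102. ] [[455.0, 231.0], [466.0, 208.0], [456.0, 202.0], [444.0, 226.0]]
brass [array([397.5, 250. ]), array([15., 10.]), np.float64(0.0)] [ 457.2 -198.7   80. ] [[447.0, -182.0], [468.0, -183.0], [468.0, -215.0], [446.0, -215.0]]
brass [array([204., 254.]), array([ 6.8, 14.4]), np.float64(60.9)] [457.4 221.7  80. ] [[457.0, 239.0], [471.0, 212.0], [458.0, 205.0], [444.0, 232.0]]
blue [array([373.4, 172.6]), array([32.3, 85.3]), np.float64(88.8)] [ 624.6 -148.5  102. ] [[660.0, -56.0], [660.0, -241.0], [589.0, -241.0], [589.0, -56.0]]
blue [array([369.2,  90.8]), array([36.5, 43.2]), np.float64(87.3)] [ 805.8 -144.5  102. ] [[845.0, -96.0], [848.0, -191.0], [767.0, -192.0], [764.0, -98.0]]
blue [array([301.8, 122.8]), array([39.6, 19.6]), np.float64(46.8)] [737.2   4.2 102. ] [[755.0, 49.0], [784.0, 17.0], [719.0, -40.0], [690.0, -9.0]]
blue [array([345.5, 252.5]), array([11., 15.]), np.float64(90.0)] [452.8 -83.8 102. ] [[465.0, -68.0], [464.0, -100.0], [441.0, -100.0], [441.0, -67.0]]
blue [array([153.3, 272.5]), array([ 4.8, 17.9]), np.float64(60.3)] [419.2 323.7 102. ] [[415.0, 342.0], [433.0, 310.0], [424.0, 305.0], [406.0, 337.0]]
```

View pics/c1.png

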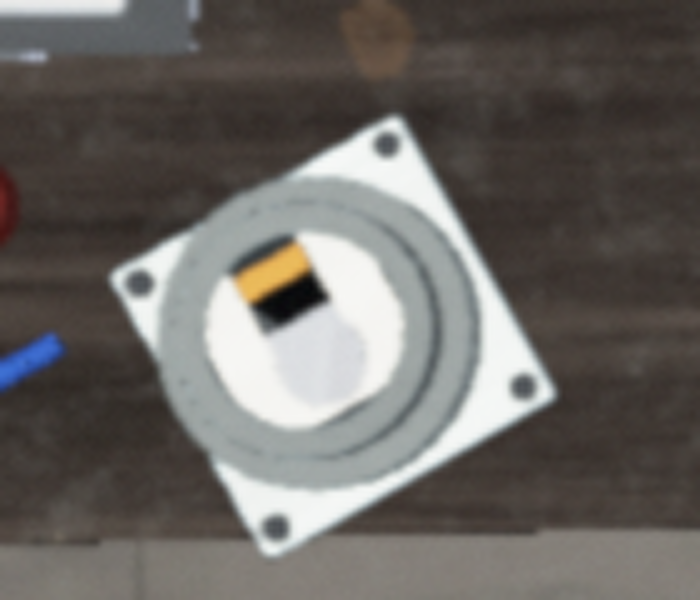

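View pics/c2.png

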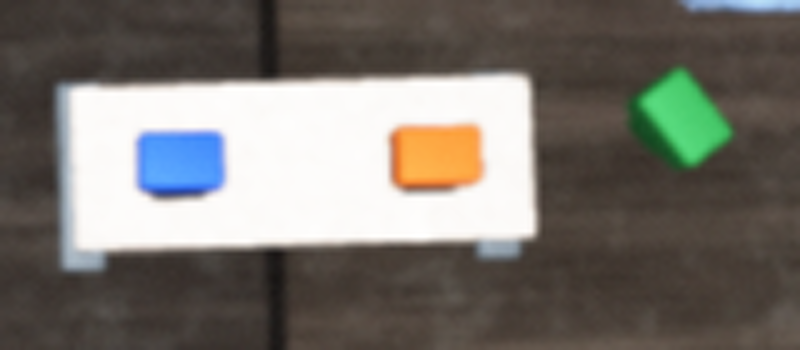

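View pics/c3.png

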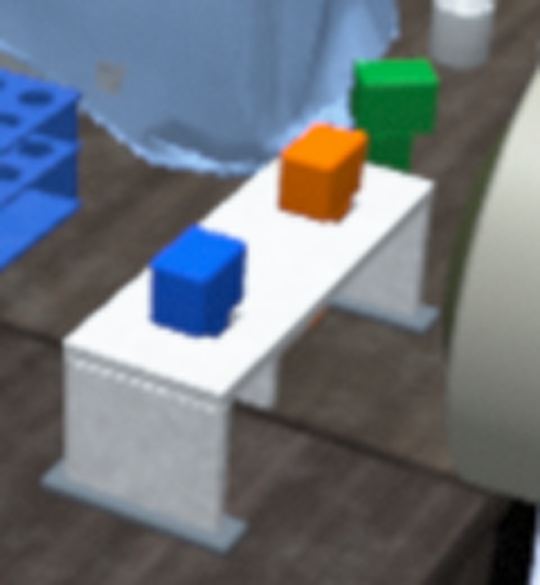

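View pics/c4.png

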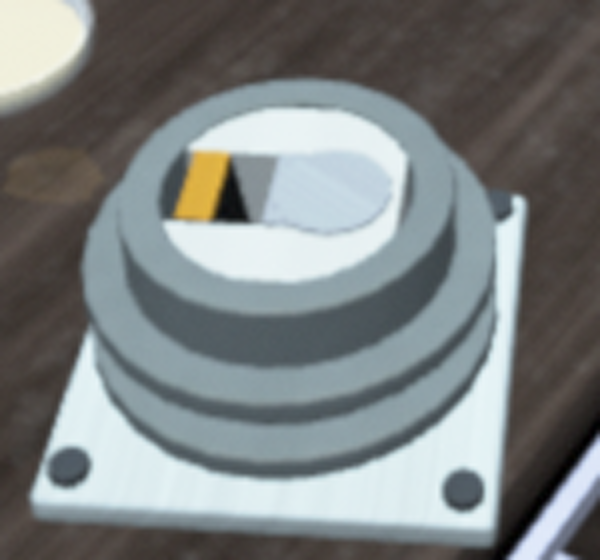

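The close crop confirms the orange head at (397,251). It hangs in the rack's right slot, with its long side along the rack. The green one stands outside the rack. The gap is the black patch between the brass strip and the shaft, at top pixel (208,260). Next I'll work out the first move.

```bash
cat >> h.py <<'E'
from scipy.spatial.transform import Rotation as Ro
def tool():
    s=sense(); q=s["ee_rot"]; return s, Ro.from_quat([q[1],q[2],q[3],q[0]])
def togo(target,jawdir_deg):
    """shift/turn, in row units, to TCP target, tool pointing down, jaw axis at yaw jawdir (mod 180)"""
    s,R=tool(); M=R.as_matrix()
    best=None
    for k in (0,180):
        a=np.radians(jawdir_deg+k); z=np.array([np.cos(a),np.sin(a),0]); x=np.array([0,0,-1.]); y=np.cross(z,x)
        D=R.inv()*Ro.from_matrix(np.c_[x,y,z])
        rv=D.as_rotvec()
        if best is None or np.linalg.norm(rv)<np.linalg.norm(best): best=rv
        print("  opt",k,np.round(rv/0.5,3))
    lin=M.T@(np.array(target)-s["eef_pos"])/300
    print("pos",np.round(s["eef_pos"],1),"lin",np.round(lin,4),"rot",np.round(best/0.5,4),"f",np.round(s["force"],1),"t",round(s["time_s"],2),"g",round(s["grip_width"]*85.4,1),"j",np.round(s["joints"],2))
    print("tool x",np.round(M[:,0],3),"y",np.round(M[:,1],3),"z",np.round(M[:,2],3),"jaw yaw",round(np.degrees(np.arctan2(M[1,2],M[0,2])),2))
E
python3 - <<'E'
from h import *
togo([440,-194,270],0)
c=calibration("wrist"); print(np.round(c["world_from_camera"],3))
E
```

```text
opt 0 [-2.562e+00 -2.000e-03 -2.000e-03]
  opt 180 [ 3.721e+00 -2.000e-03  2.000e-03]
pos [ 150.  -502.9  230.8] lin [-0.1296  1.2206 -0.7106] rot [-2.5621e+00 -1.6000e-03 -1.9000e-03] f [-0.2  0.1  0. ] t 0.1 g 85.5 j [-1.5   0.31  1.5  -0.    1.33 -0.22]
tool x [-0.     0.001 -1.   ] y [0.958 0.286 0.   ] z [ 0.286 -0.958 -0.001] jaw yaw -73.4
[[ 2.85000e-01  9.23000e-01  2.57000e-01  2.15932e+02]
 [-9.58000e-01  2.75000e-01  7.50000e-02 -4.83942e+02]
 [-1.00000e-03 -2.67000e-01  9.64000e-01  3.74380e+02]
 [ 0.00000e+00  0.00000e+00  0.00000e+00  1.00000e+00]]
```

```bash
python3 -m jog '[{"linear":[0,0.7,-0.38],"rotation":[0.58,0,0],"grip":85},{"linear":[0,0.7,-0.38],"rotation":[0.58,0,0],"grip":85},{"linear":[0,0.7,-0.38],"rotation":[0.58,0,0],"grip":85},{"linear":[0,0.7,-0.38],"rotation":[0.58,0,0],"grip":85},{"linear":[0,0.7,-0.38],"rotation":[0.58,0,0],"grip":85},{"linear":[0,0.7,-0.38],"rotation":[0.58,0,0],"grip":85},{"linear":[0,0.7,-0.38],"rotation":[0.58,0,0],"grip":85},{"linear":[0,0.7,-0.38],"rotation":[0.58,0,0],"grip":85}]'
python3 -c "
from h import *
togo([454,-194,235],-90)"
```

```text
time_s: 0.77
eef_pos: [319.4, -332.6, 230.9]
ee_rot: [0.5, 0.5, 0.501, -0.499]
force: [-0.2, 0.5, 0.0]
grip_width: 0.995
  opt 0 [ 0.006 -0.003  0.001]
  opt 180 [-6.277e+00 -1.000e-03 -4.000e-03]
pos [ 319.4 -332.6  230.9] lin [-0.0132  0.4499 -0.4607] rot [ 0.0058 -0.0025  0.0006] f [-0.2  0.5  0. ] t 0.77 g 85.0 j [-1.06  0.17  1.68  0.    1.29  0.51]
tool x [-0.     0.001 -1.   ] y [ 1.     0.003 -0.   ] z [ 0.003 -1.    -0.001] jaw yaw -89.83
```

```bash
python3 -m jog '[{"linear":[-0.013,0.45,-0.46],"rotation":[0,0,0],"grip":85},{"linear":[-0.013,0.45,-0.46],"rotation":[0,0,0],"grip":85},{"linear":[-0.013,0.45,-0.46],"rotation":[0,0,0],"grip":85},{"linear":[-0.013,0.45,-0.46],"rotation":[0,0,0],"grip":85},{"linear":[-0.013,0.45,-0.46],"rotation":[0,0,0],"grip":85},{"linear":[-0.013,0.45,-0.46],"rotation":[0,0,0],"grip":85},{"linear":[-0.013,0.45,-0.46],"rotation":[0,0,0],"grip":85},{"linear":[-0.013,0.45,-0.46],"rotation":[0,0,0],"grip":85}]'
cat > m1.py <<'E'
from h import *
c=calibration("wrist"); p,d=capture("wrist"); cv2.imwrite("pics/w1.png",p[:,:,::-1]); np.save("pics/w1d.npy",d)
for n,lo,hi in (("orange",(8,150,120),(20,255,255)),("blue",(100,150,120),(125,255,255))):
    for b in blobs(p,lo,hi,800):
        r=cv2.minAreaRect(b); bx=plane("wrist",cv2.boxPoints(r),102,c)
        print(n,[np.round(v,1) for v in r],np.round(plane("wrist",[r[0]],102,c)[0],1),np.round(bx[:,:2],1).tolist())
togo([454,-194,76],-90)
E
python3 m1.py
```

```text
time_s: 1.43
eef_pos: [453.4, -195.4, 234.6]
ee_rot: [0.5, 0.5, 0.501, -0.5]
force: [-0.3, -0.2, -0.4]
grip_width: 0.997
orange [array([314., 229.]), array([50., 34.]), np.float64(0.0)] [ 456.4 -194.6  102. ] [[443.3, -175.8], [469.2, -176.3], [469.2, -212.9], [443.3, -213.4]]
blue [array([258. ,  20.5]), array([ 41., 258.]), np.float64(90.0)] [ 596.1 -158.   102. ] [[609.3, -74.3], [608.4, -241.6], [583.9, -242.7], [584.7, -71.7]]
blue [array([167., 230.]), array([32., 50.]), np.float64(90.0)] [455.5 -84.9 102. ] [[467.7, -67.4], [467.7, -104.7], [443.1, -102.6], [443.1, -64.4]]
  opt 0 [ 0.002 -0.003  0.002]
  opt 180 [-6.281e+00 -3.000e-03 -4.000e-03]
pos [ 453.3 -195.5  234.7] lin [ 0.529   0.003  -0.0044] rot [ 0.0019 -0.0027  0.0019] f [ 0.1 -1.1  0.2] t 1.48 g 85.1 j [-0.65  0.24  1.58  0.    1.32  0.92]
tool x [-0.001  0.001 -1.   ] y [ 1.     0.001 -0.001] z [ 0.001 -1.    -0.001] jaw yaw -89.95
```

View pics/w1.png

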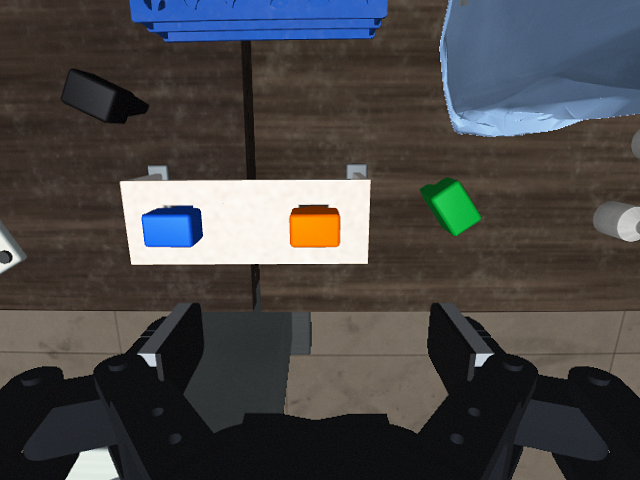

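The wrist view shows the orange head at (314,229), square to the tool. The blue head is at (167,230), and the green one stands clear at (450,207). I'll go down and grip across y.

```bash
python3 -m jog '[{"linear":[0.14,0.007,-0.004],"rotation":[0,0,0],"grip":85},{"linear":[0.26,0.007,-0.004],"rotation":[0,0,0],"grip":85},{"linear":[0.36,0.007,-0.004],"rotation":[0,0,0],"grip":85},{"linear":[0.44,0.007,-0.004],"rotation":[0,0,0],"grip":85},{"linear":[0.5,0.007,-0.004],"rotation":[0,0,0],"grip":70},{"linear":[0.53,0.007,-0.004],"rotation":[0,0,0],"grip":60},{"linear":[0.53,0.007,-0.004],"rotation":[0,0,0],"grip":52},{"linear":[0.53,0.007,-0.004],"rotation":[0,0,0],"grip":52},{"linear":[0.53,0.007,-0.004],"rotation":[0,0,0],"grip":52}]' 40
python3 - <<'E'
from h import *
p,d=capture("scene"); cv2.imwrite("pics/s2.png",cv2.resize(p[120:320,280:460],None,fx=3,fy=3)[:,:,::-1])
togo([455,-194,76],-90)
E
```

```text
time_s: 2.23
eef_pos: [455.7, -195.0, 77.0]
ee_rot: [0.5, 0.5, 0.5, -0.5]
force: [1.7, -0.9, 0.5]
grip_width: 0.607
  opt 0 [ 0.001  0.    -0.002]
  opt 180 [-6.282e+00  3.000e-03  1.000e-03]
pos [ 455.7 -194.9   77. ] lin [ 0.0033 -0.0024 -0.0028] rot [ 0.0011  0.0004 -0.0021] f [-0.2 -1.1 -1. ] t 2.28 g 51.9 j [-0.64  0.43  1.77  0.    0.93  0.93]
tool x [ 0.001 -0.    -1.   ] y [1.    0.001 0.001] z [ 0.001 -1.     0.   ] jaw yaw -89.97
```

View pics/s2.png

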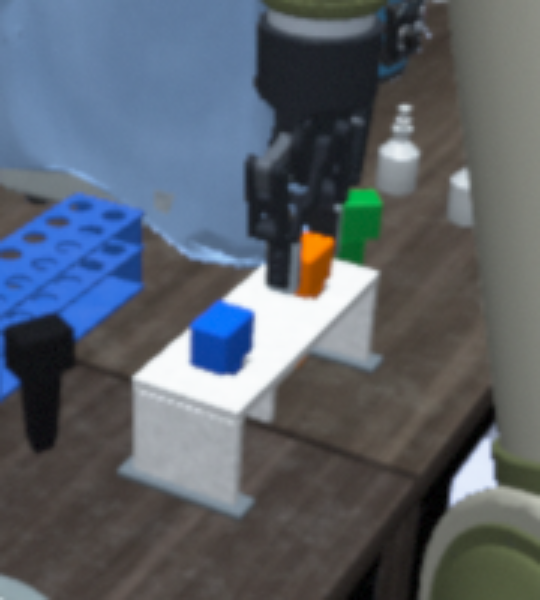

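The fingers straddle the orange head, here at about (315,265), just above the plate. I'll close and lift.

```bash
python3 -m jog '[{"linear":[0,0,0],"rotation":[0,0,0],"grip":30},{"linear":[0,0,0],"rotation":[0,0,0],"grip":30},{"linear":[0,0,0],"rotation":[0,0,0],"grip":30},{"linear":[0,0,0],"rotation":[0,0,0],"grip":30},{"linear":[0,0,0],"rotation":[0,0,0],"grip":30},{"linear":[-0.04,0,0],"rotation":[0,0,0],"grip":30},{"linear":[-0.1,0,0],"rotation":[0,0,0],"grip":30},{"linear":[-0.17,0,0],"rotation":[0,0,0],"grip":30},{"linear":[-0.24,0,0],"rotation":[0,0,0],"grip":30},{"linear":[-0.32,0,0],"rotation":[0,0,0],"grip":30},{"linear":[-0.4,0,0],"rotation":[0,0,0],"grip":30},{"linear":[-0.4,0,0],"rotation":[0,0,0],"grip":30}]' 60
python3 - <<'E'
from h import *
p,d=capture("scene"); cv2.imwrite("pics/s3.png",cv2.resize(p[70:320,280:460],None,fx=2.4,fy=2.4)[:,:,::-1])
p,d=capture("wrist"); cv2.imwrite("pics/w3.png",p[:,:,::-1])
togo([455,-194,76],-90)
E
```

```text
time_s: 3.28
eef_pos: [457.1, -195.8, 201.7]
ee_rot: [0.503, 0.5, 0.497, -0.499]
force: [0.3, 0.8, 0.2]
grip_width: 0.432
  opt 0 [ 0.001  0.002 -0.005]
  opt 180 [-6.282e+00  7.000e-03  4.000e-03]
pos [ 455.7 -194.9  197.5] lin [ 0.405  -0.0032 -0.0033] rot [ 0.0013  0.0023 -0.0046] f [-0.6  0.3 -2.1] t 3.38 g 36.9 j [-0.64  0.28  1.64  0.    1.22  0.93]
tool x [ 0.002 -0.001 -1.   ] y [1.    0.001 0.002] z [ 0.001 -1.     0.001] jaw yaw -89.96
```

View pics/s3.png

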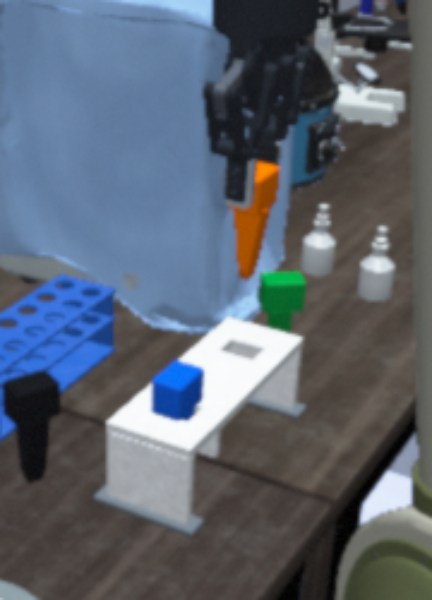

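View pics/w3.png

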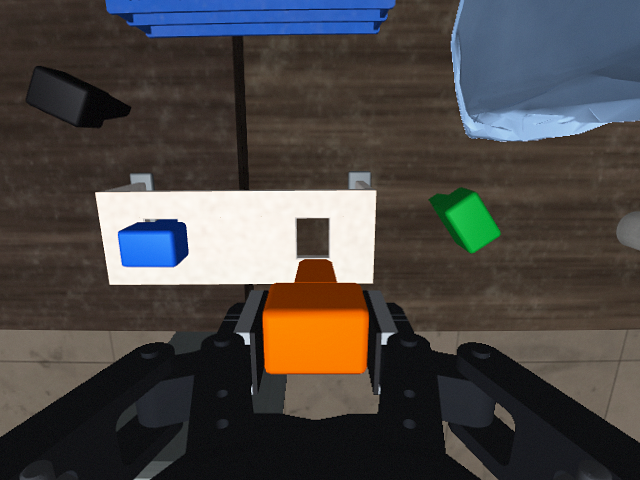

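The key is in the grip and upright, the slot at (313,237) is empty, and the blue key hasn't moved. Next I'll get a gap estimate from the two fixed views.

```bash
python3 - <<'E'
from h import *
t=[(150+x/5,200+y/5) for x,y in [(282,286),(302,322),(292,303),(232,273),(294,237),(316,267),(256,303)]]
print("top",np.round(plane("top",t,80)[:,:2],1).tolist())
s=[(190+x/4,290+y/4) for x,y in [(222,186),(270,188),(247,187),(192,152),(230,153),(210,220),(172,218)]]
print("scene",np.round(plane("scene",s,80)[:,:2],1).tolist())
togo([400,215,218],-62)
E
```

```text
top [[450.3, 216.6], [434.5, 208.1], [442.9, 212.3], [456.4, 238.1], [471.5, 211.3], [458.2, 201.9], [443.2, 227.8]]
scene [[446.8, 219.4], [432.7, 211.6], [439.5, 215.3], [466.0, 212.2], [454.9, 205.6], [439.8, 233.7], [450.8, 239.6]]
  opt 0 [-0.976  0.003 -0.004]
  opt 180 [ 5.307e+00 -5.000e-03 -5.000e-03]
pos [ 455.7 -194.9  197.5] lin [-0.0703 -0.1846 -1.3662] rot [-0.9761  0.0034 -0.004 ] f [-0.6  0.3 -2.1] t 3.38 g 36.9 j [-0.64  0.28  1.64  0.    1.22  0.93]
tool x [ 0.002 -0.001 -1.   ] y [1.    0.001 0.002] z [ 0.001 -1.     0.001] jaw yaw -89.96
```

```bash
python3 -m jog '[{"linear":[-0.08,-0.1,-0.2],"rotation":[-0.2,0,0],"grip":30},{"linear":[-0.08,-0.1,-0.9],"rotation":[-0.98,0,0],"grip":30},{"linear":[-0.08,-0.15,-0.9],"rotation":[-0.98,0,0],"grip":30},{"linear":[-0.08,-0.19,-0.9],"rotation":[-0.98,0,0],"grip":30},{"linear":[-0.08,-0.19,-0.9],"rotation":[-0.98,0,0],"grip":30},{"linear":[-0.08,-0.19,-0.9],"rotation":[-0.98,0,0],"grip":30},{"linear":[-0.08,-0.19,-0.9],"rotation":[-0.98,0,0],"grip":30},{"linear":[-0.08,-0.19,-0.9],"rotation":[-0.98,0,0],"grip":30},{"linear":[-0.08,-0.19,-0.9],"rotation":[-0.98,0,0],"grip":30},{"linear":[-0.08,-0.19,-0.9],"rotation":[-0.98,0,0],"grip":30},{"linear":[-0.08,-0.19,-0.9],"rotation":[-0.98,0,0],"grip":30}]'
python3 -c "
from h import *
togo([397,191,225],-62)"
```

```text
time_s: 4.3
eef_pos: [398.6, 74.2, 220.5]
ee_rot: [0.607, 0.364, 0.606, -0.364]
force: [-0.7, -0.0, -1.2]
grip_width: 0.429
  opt 0 [ 0.001  0.003 -0.001]
  opt 180 [-6.282e+00  2.000e-03  5.000e-03]
pos [398.6  74.2 220.5] lin [-0.0155  0.1783 -0.3459] rot [ 0.0011  0.0033 -0.001 ] f [-0.7 -0.  -1.2] t 4.3 g 36.6 j [-0.11  0.05  1.84 -0.    1.24  0.98]
tool x [ 0.001 -0.001 -1.   ] y [0.883 0.47  0.001] z [ 0.47  -0.883  0.002] jaw yaw -61.97
```

```bash
python3 -m jog '[{"linear":[-0.01,0.178,-0.346],"rotation":[0,0,0],"grip":30},{"linear":[-0.01,0.178,-0.346],"rotation":[0,0,0],"grip":30},{"linear":[-0.01,0.178,-0.346],"rotation":[0,0,0],"grip":30},{"linear":[-0.01,0.178,-0.346],"rotation":[0,0,0],"grip":30},{"linear":[-0.01,0.178,-0.346],"rotation":[0,0,0],"grip":30},{"linear":[-0.01,0.178,-0.346],"rotation":[0,0,0],"grip":30}]'
python3 - <<'E'
from h import *
import pickle
togo([397,191,225],-62)
c=calibration("wrist"); p,d=capture("wrist"); cv2.imwrite("pics/w4.png",p[:,:,::-1]); np.save("pics/w4d.npy",d); pickle.dump(c,open("w4.pkl","wb"))
E
```

```text
time_s: 4.8
eef_pos: [397.2, 189.9, 223.0]
ee_rot: [0.606, 0.364, 0.606, -0.365]
force: [0.0, -0.2, -1.2]
grip_width: 0.433
  opt 0 [-0.001  0.004  0.001]
  opt 180 [ 6.282e+00  1.000e-03 -6.000e-03]
pos [397.2 189.9 223. ] lin [-0.0068  0.0012 -0.0035] rot [-0.001   0.0036  0.0009] f [ 0.  -0.2 -1.2] t 4.8 g 37.0 j [ 0.18  0.13  1.75 -0.    1.26  1.26]
tool x [ 0.    -0.002 -1.   ] y [ 0.883  0.469 -0.   ] z [ 0.469 -0.883  0.002] jaw yaw -62.03
```

View pics/w4.png

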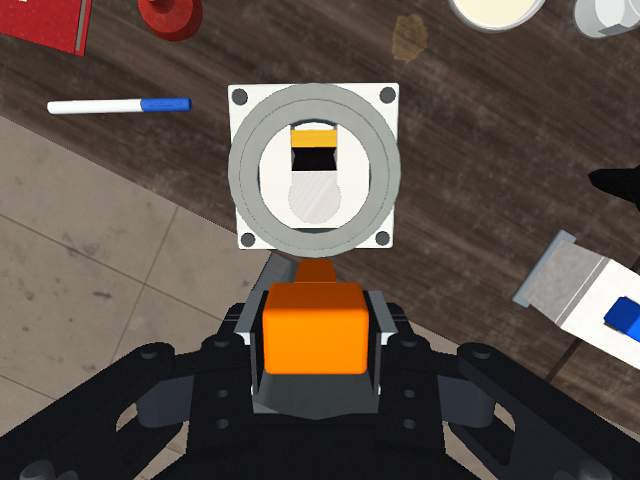

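The wrist view shows the gap's black mouth at (314,159), below the brass strip at (314,139). It is nearly square to the tool. The key's head is at (315,328) and its tip region at (316,265). Measuring both now.

```bash
python3 - <<'E'
from h import *
import pickle
c=pickle.load(open("w4.pkl","rb")); p=cv2.imread("pics/w4.png")[:,:,::-1].copy(); d=np.load("pics/w4d.npy")
r=cv2.minAreaRect(blobs(p[100:200],(14,100,100),(30,255,255),100)[0]); print("brass",r)
b=cv2.boxPoints(r)+[0,100]; W=plane("wrist",b,80,c); print(np.round(b,1).tolist(),np.round(W[:,:2],1).tolist())
sub=p[140:185,280:350]; g=cv2.cvtColor(sub,cv2.COLOR_RGB2GRAY); 
print("col 314 rows140-185",g[:,34].tolist()); print("row 158",g[18].tolist())
print("d",d[158,300:330:5],d[120:200:10,250])
G=plane("wrist",[(314.3,158.7)],80,c)[0]; print("gap",np.round(G,1))
s,R=tool(); M=R.as_matrix()
hb=blobs(p,(5,150,60),(20,255,255),300)
for k in hb: print("orange bb",cv2.boundingRect(k),cv2.contourArea(k))
# head top: depth
hd=d[290:370,275:360]; print("head depth",np.median(hd[20:60]), d[275,316],d[265,316])
o=c["world_from_camera"]
for uv in [(316,328),(316,300),(316,360),(270,330),(362,330),(316,275),(316,264)]:
    zc=d[uv[1],uv[0]]; u=cv2.undistortPoints(np.array([[uv]],float),c["intrinsics"],c["dist"])[0,0]
    q=np.array([u[0]*zc,-u[1]*zc,-zc,1]); P=(o@q)[:3]; print(uv,np.round(P,1),"tool",np.round(M.T@(P-s["eef_pos"]),1))
E
python3 - <<'E'
import cv2
a=cv2.imread("pics/w4.png"); cv2.imwrite("pics/w4c.png",cv2.resize(a[100:390,240:400],None,fx=3,fy=2,interpolation=cv2.INTER_CUBIC)[:600])
cv2.imwrite("pics/w4d.png",cv2.resize(a[100:240,240:400],None,fx=4,fy=4,interpolation=cv2.INTER_CUBIC))
E
```

```text
brass ((313.489990234375, 38.06999969482422), (17.181400299072266, 45.38307571411133), 88.66777801513672)
[[290.6, 130.0], [336.0, 129.0], [336.4, 146.1], [291.0, 147.2]] [[454.4, 239.2], [470.4, 210.7], [459.9, 204.7], [443.8, 233.5]]
col 314 rows140-185 [187, 189, 191, 188, 188, 194, 194, 62, 5, 10, 13, 12, 9, 10, 14, 14, 15, 13, 14, 14, 15, 15, 17, 16, 19, 14, 14, 13, 15, 2, 50, 233, 228, 222, 222, 223, 226, 226, 225, 226, 227, 227, 225, 224, 223]
row 158 [246, 246, 246, 246, 246, 246, 246, 246, 247, 249, 247, 128, 92, 91, 46, 10, 13, 13, 14, 15, 13, 14, 15, 12, 17, 12, 11, 11, 12, 16, 11, 12, 13, 12, 14, 12, 13, 12, 12, 14, 12, 16, 15, 13, 11, 15, 10, 13, 14, 13, 16, 14, 13, 21, 80, 132, 137, 217, 251, 247, 246, 247, 246, 246, 247, 246, 247, 246, 246, 246]
d [323.72736 322.5676  322.5905  322.39502 322.35107 322.2974 ] [293.9926  297.20242 275.1669  277.7983  278.3918  280.91534 283.2179
 284.49426]
gap [444.5 214.7  80. ]
orange bb (262, 259, 107, 115) 10021.5
head depth 131.89867 173.89572 199.80376
(316, 328) [402.1 191.5 247.3] tool [-24.2   5.2   0.7]
(316, 300) [408.2 194.7 239.1] tool [-16.1  12.    0.7]
(316, 360) [390.8 185.5 247. ] tool [-23.9  -7.7   0.7]
(270, 330) [394.  205.2 247.4] tool [-24.4   4.4 -15.2]
(362, 330) [409.2 177.3 248.1] tool [-25.    4.8  16.6]
(316, 275) [404.8 192.8 202.8] tool [20.3  8.2  0.8]
(316, 264) [401.4 190.8 175.5] tool [47.5  4.3  0.9]
```

View pics/w4d.png

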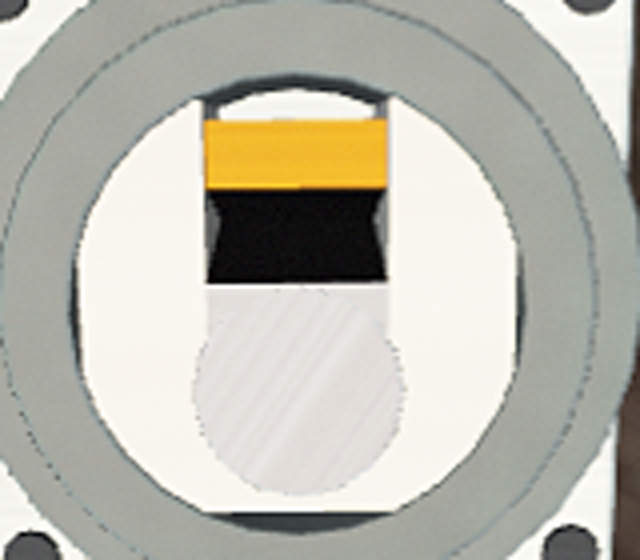

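View pics/w4c.png

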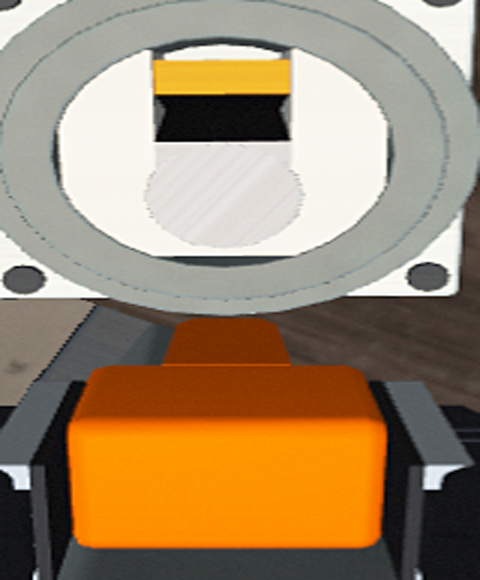

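```bash
python3 -c "
from h import *
togo([444.6,215.4,160],-60.9)"
```

```text
opt 0 [-0.041  0.004  0.   ]
  opt 180 [ 6.242e+00  1.000e-03 -6.000e-03]
pos [397.2 189.7 223.1] lin [ 0.2102  0.1798 -0.0021] rot [-0.0411  0.0035  0.0004] f [-0.9  0.2 -0.4] t 4.85 g 37.3 j [ 0.18  0.13  1.75 -0.    1.26  1.26]
tool x [ 0.001 -0.002 -1.   ] y [ 0.884  0.468 -0.   ] z [ 0.468 -0.884  0.002] jaw yaw -62.08
```

```bash
python3 -m jog '[{"linear":[0.05,0.1,-0.002],"rotation":[-0.04,0.003,0],"grip":30},{"linear":[0.1,0.18,-0.002],"rotation":[-0.04,0.003,0],"grip":30},{"linear":[0.18,0.18,-0.002],"rotation":[-0.04,0.003,0],"grip":30},{"linear":[0.21,0.18,-0.002],"rotation":[-0.04,0.003,0],"grip":30},{"linear":[0.21,0.18,-0.002],"rotation":[-0.04,0.003,0],"grip":30},{"linear":[0.21,0.18,-0.002],"rotation":[-0.04,0.003,0],"grip":30}]'
python3 - <<'E'
from h import *
import pickle
togo([444.6,215.4,112],-60.9)
c=calibration("wrist"); p,d=capture("wrist"); 
s,_=capture("scene"); 
a=cv2.resize(p[130:380,220:420],None,fx=2,fy=2); b=cv2.resize(s[250:400,190:310],None,fx=3,fy=500/150)
cv2.imwrite("pics/w5.png",np.hstack([a,b])[:,:,::-1])
print(proj("scene",[[444.6-1.15,215.4-.6,95]]),"gap",proj("scene",[[443.8,214.2,80]]))
E
```

```text
time_s: 5.35
eef_pos: [444.7, 214.6, 160.6]
ee_rot: [0.609, 0.359, 0.609, -0.359]
force: [0.1, 0.3, -1.0]
grip_width: 0.43
  opt 0 [-0.004  0.     0.001]
  opt 180 [ 6.279e+00  1.000e-03 -1.000e-03]
pos [444.7 214.6 160.6] lin [ 0.162   0.0011 -0.0026] rot [-0.0037  0.0005  0.0008] f [ 0.1  0.3 -1. ] t 5.35 g 36.7 j [ 0.21  0.31  1.69 -0.    1.14  1.28]
tool x [-0. -0. -1.] y [ 0.875  0.485 -0.   ] z [ 0.485 -0.875  0.   ] jaw yaw -61.01
[[248.85692298 326.866682  ]] gap [[249.76001768 335.0328285 ]]
```

View pics/w5.png

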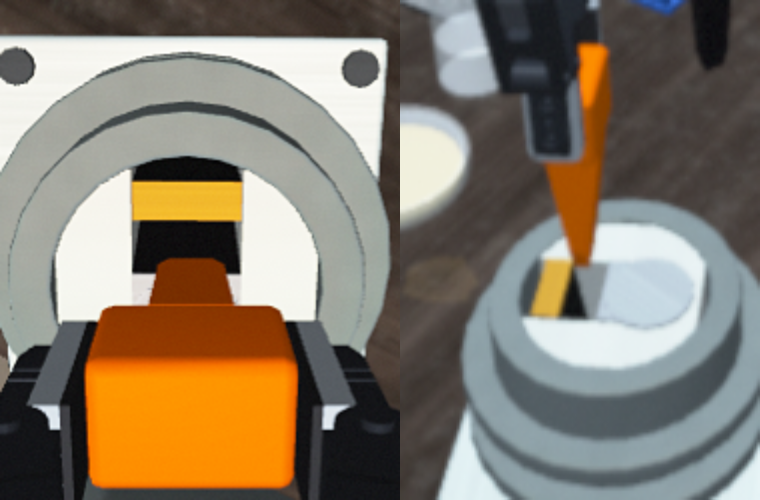

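The scene view shows the tip right over the black mouth. The tip and the gap show the same offset in that camera, so they are aligned. Lowering.

```bash
python3 -m jog '[{"linear":[0.03,0.001,-0.002],"rotation":[0,0,0],"grip":30},{"linear":[0.06,0.001,-0.002],"rotation":[0,0,0],"grip":30},{"linear":[0.09,0.001,-0.002],"rotation":[0,0,0],"grip":30},{"linear":[0.115,0.001,-0.002],"rotation":[0,0,0],"grip":30},{"linear":[0.13,0.001,-0.002],"rotation":[0,0,0],"grip":30},{"linear":[0.145,0.001,-0.002],"rotation":[0,0,0],"grip":30},{"linear":[0.15,0.001,-0.002],"rotation":[0,0,0],"grip":30},{"linear":[0.15,0.001,-0.002],"rotation":[0,0,0],"grip":30}]'
python3 - <<'E'
from h import *
togo([444.6,215.4,107],-60.9)
E
```

```text
time_s: 6.12
eef_pos: [445.1, 215.7, 116.2]
ee_rot: [0.61, 0.359, 0.609, -0.358]
force: [0.7, -0.6, -1.9]
grip_width: 0.435
  opt 0 [-0.003  0.002 -0.003]
  opt 180 [ 6.281e+00 -4.000e-03 -2.000e-03]
pos [445.1 215.7 116.2] lin [ 0.0306 -0.002  -0.0001] rot [-0.0026  0.0016 -0.0028] f [ 0.7 -0.6 -1.9] t 6.12 g 37.1 j [ 0.21  0.37  1.74 -0.    1.03  1.28]
tool x [ 0.002  0.    -1.   ] y [0.874 0.485 0.001] z [ 0.485 -0.874  0.001] jaw yaw -60.97
```

```bash
python3 -m jog '[{"linear":[0.008,-0.001,0],"rotation":[0,0,0],"grip":30},{"linear":[0.016,-0.001,0],"rotation":[0,0,0],"grip":30},{"linear":[0.02,-0.001,0],"rotation":[0,0,0],"grip":30},{"linear":[0.02,-0.001,0],"rotation":[0,0,0],"grip":30}]'
python3 - <<'E'
from h import *
s,_=capture("scene"); cv2.imwrite("pics/s6.png",cv2.resize(s[250:400,190:310],None,fx=4,fy=4)[:,:,::-1])
togo([444.6,215.4,107],-60.9)
E
```

```text
time_s: 6.45
eef_pos: [445.2, 215.7, 110.2]
ee_rot: [0.61, 0.359, 0.609, -0.358]
force: [2.7, 1.4, -1.7]
grip_width: 0.427
  opt 0 [-0.003  0.002 -0.005]
  opt 180 [ 6.28e+00 -8.00e-03 -3.00e-03]
pos [445.2 215.7 110.3] lin [ 0.0109 -0.0023 -0.0003] rot [-0.0028  0.0019 -0.005 ] f [ 2.   1.4 -1.8] t 6.5 g 36.8 j [ 0.21  0.38  1.75 -0.    1.01  1.28]
tool x [ 0.003  0.    -1.   ] y [0.874 0.485 0.002] z [ 0.485 -0.874  0.001] jaw yaw -60.98
```

View pics/s6.png

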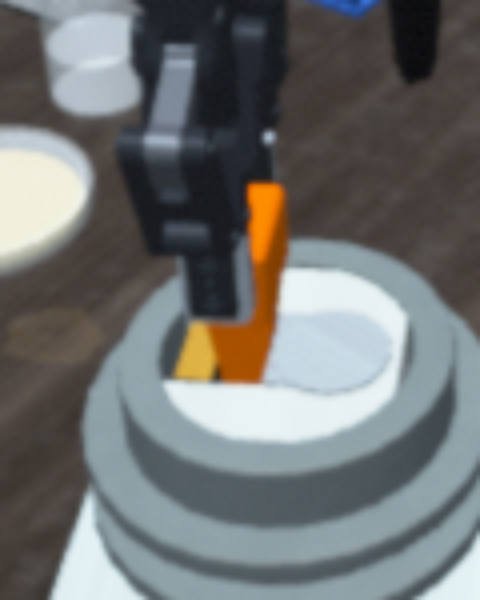

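The key is in the gap and just touching the shaft side, with a force of about 3 N along +x. I'll shift 1 mm that way and release.

```bash
python3 -m jog '[{"linear":[0.002,0.003,0],"rotation":[0,0,0],"grip":30},{"linear":[0.005,0.003,0],"rotation":[0,0,0],"grip":30},{"linear":[0.005,0.003,0],"rotation":[0,0,0],"grip":40},{"linear":[0.005,0.003,0],"rotation":[0,0,0],"grip":50},{"linear":[0.005,0.003,0],"rotation":[0,0,0],"grip":64},{"linear":[0.005,0.003,0],"rotation":[0,0,0],"grip":64},{"linear":[0.005,0.003,0],"rotation":[0,0,0],"grip":64},{"linear":[-0.04,0.003,0],"rotation":[0,0,0],"grip":64},{"linear":[-0.12,0.003,0],"rotation":[0,0,0],"grip":64},{"linear":[-0.24,0.003,0],"rotation":[0,0,0],"grip":64},{"linear":[-0.3,0.003,0],"rotation":[0,0,0],"grip":64},{"linear":[-0.3,0.003,0],"rotation":[0,0,0],"grip":20},{"linear":[-0.3,0.003,0],"rotation":[0,0,0],"grip":0},{"linear":[-0.3,0.003,0],"rotation":[0,0,0],"grip":0}]'
python3 - <<'E'
from h import *
import pickle
togo([444.6,215.4,107],-60.9)
c=calibration("wrist"); p,d=capture("wrist"); pickle.dump(c,open("w7.pkl","wb")); np.save("pics/w7d.npy",d); cv2.imwrite("pics/w7o.png",p[:,:,::-1])
s,_=capture("scene"); 
a=cv2.resize(p,(400,300)); b=cv2.resize(s[250:400,190:310],None,fx=3,fy=300/150)
cv2.imwrite("pics/w7.png",np.hstack([a,b])[:,:,::-1])
for k in blobs(p,(8,150,170),(20,255,255),300):
    r=cv2.minAreaRect(k); print(r,plane("wrist",[r[0]],132,c))
E
```

```text
time_s: 7.67
eef_pos: [445.3, 215.9, 199.2]
ee_rot: [0.61, 0.359, 0.609, -0.359]
force: [-0.0, -0.6, -0.3]
grip_width: 0.324
  opt 0 [-0.003  0.001 -0.001]
  opt 180 [ 6.28e+00 -2.00e-03 -1.00e-03]
pos [445.3 215.9 199.2] lin [ 3.073e-01 -3.000e-03  3.000e-04] rot [-0.0028  0.0009 -0.0015] f [-0.  -0.6 -0.3] t 7.67 g 27.7 j [ 0.21  0.27  1.64 -0.    1.23  1.28]
tool x [ 0.001 -0.    -1.   ] y [0.874 0.485 0.001] z [ 0.485 -0.874  0.   ] jaw yaw -60.98
((315.4999694824219, 260.5), (62.99999237060547, 40.99999237060547), -0.0) [[445.48046419 215.00568709 132.        ]]
```

View pics/w7.png

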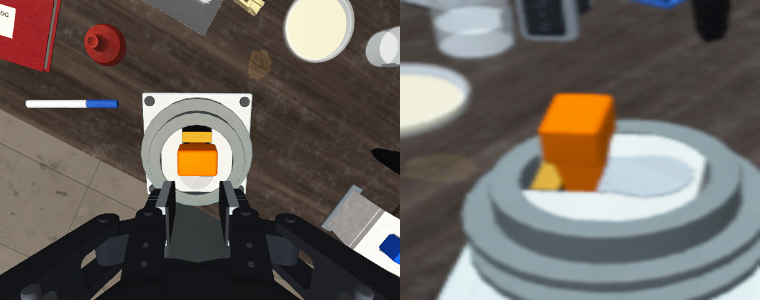

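The key stands alone in the gap, upright and proud, with its head at wrist pixel (315,260) of the full picture. Next I'll shut the fingers and tap the head centre, whose top should be near z=132.

```bash
python3 -m jog '[{"linear":[0.08,0,0],"rotation":[0,0,0],"grip":0},{"linear":[0.14,0,0],"rotation":[0,0,0],"grip":0},{"linear":[0.18,0,0],"rotation":[0,0,0],"grip":0},{"linear":[0.2,0,0],"rotation":[0,0,0],"grip":0},{"linear":[0.2,0,0],"rotation":[0,0,0],"grip":0},{"linear":[0.2,0,0],"rotation":[0,0,0],"grip":0}]'
python3 - <<'E'
from h import *
s,_=capture("scene"); cv2.imwrite("pics/s8.png",cv2.resize(s[250:400,190:310],None,fx=4,fy=4)[:,:,::-1])
togo([446,216,132],-60.9)
E
```

```text
time_s: 8.27
eef_pos: [445.3, 215.9, 139.0]
ee_rot: [0.609, 0.359, 0.609, -0.359]
force: [-1.0, 0.4, 0.8]
grip_width: 0.003
  opt 0 [-0.003  0.001 -0.002]
  opt 180 [ 6.28e+00 -2.00e-03 -2.00e-03]
pos [445.5 216.  139.5] lin [0.0249 0.0013 0.0006] rot [-0.0028  0.001  -0.0016] f [-0.8 -0.4 -0.1] t 8.32 g -0.2 j [ 0.21  0.34  1.71 -0.    1.08  1.28]
tool x [ 0.001 -0.    -1.   ] y [0.874 0.485 0.001] z [ 0.485 -0.874  0.   ] jaw yaw -60.98
```

View pics/s8.png

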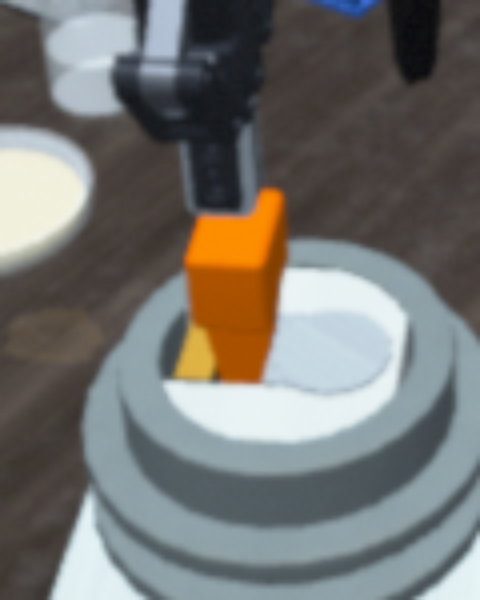

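```bash
python3 -m jog '[{"linear":[0.015,0.001,0],"rotation":[0,0,0],"grip":0},{"linear":[0.022,0.001,0],"rotation":[0,0,0],"grip":0},{"linear":[0.029,0.002,0],"rotation":[0,0,0],"grip":0},{"linear":[0.036,0.003,0],"rotation":[0,0,0],"grip":0},{"linear":[0.043,0.004,0],"rotation":[0,0,0],"grip":0},{"linear":[0.043,0.004,0],"rotation":[0,0,0],"grip":0}]'
python3 - <<'E'
from h import *
s,_=capture("scene"); cv2.imwrite("pics/s9.png",cv2.resize(s[250:400,190:310],None,fx=4,fy=4)[:,:,::-1])
togo([447,217,112],-60.9)
E
```

```text
time_s: 8.82
eef_pos: [446.7, 216.6, 126.4]
ee_rot: [0.61, 0.359, 0.609, -0.359]
force: [0.6, 0.6, -0.3]
grip_width: -0.002
  opt 0 [-0.003  0.001 -0.001]
  opt 180 [ 6.28e+00 -1.00e-03 -1.00e-03]
pos [446.6 216.5 126.4] lin [ 0.0479  0.002  -0.0007] rot [-0.0029  0.0007 -0.0009] f [ 0.5 -0.3 -0.2] t 8.87 g -0.0 j [ 0.22  0.36  1.72 -0.    1.05  1.28]
tool x [ 0.001 -0.    -1.   ] y [0.874 0.485 0.   ] z [ 0.485 -0.874  0.   ] jaw yaw -60.98
```

View pics/s9.png

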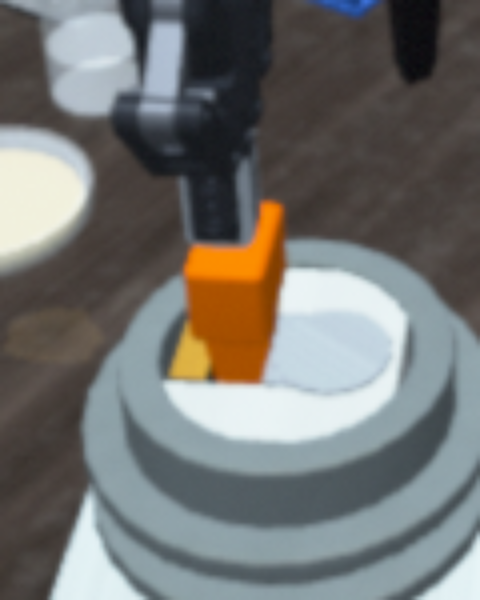

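The key is being driven: its head top is lower and it stays upright. Continuing towards the stop in small steps.

```bash
python3 -m jog '[{"linear":[0.008,0.001,0],"rotation":[0,0,0],"grip":0},{"linear":[0.015,0.002,0],"rotation":[0,0,0],"grip":0},{"linear":[0.022,0.003,0],"rotation":[0,0,0],"grip":0},{"linear":[0.029,0.004,0],"rotation":[0,0,0],"grip":0},{"linear":[0.036,0.005,0],"rotation":[0,0,0],"grip":0},{"linear":[0.036,0.005,0],"rotation":[0,0,0],"grip":0}]'
python3 -m jog '[{"linear":[0.004,0,0],"rotation":[0,0,0],"grip":0},{"linear":[0.008,0,0],"rotation":[0,0,0],"grip":0},{"linear":[0.01,0,0],"rotation":[0,0,0],"grip":0},{"linear":[0.01,0,0],"rotation":[0,0,0],"grip":0}]'
```

```text
time_s: 9.37
eef_pos: [447.8, 217.3, 115.1]
ee_rot: [0.609, 0.359, 0.609, -0.359]
force: [0.8, -0.2, 0.3]
grip_width: -0.003
time_s: 9.7
eef_pos: [448.1, 217.4, 112.2]
ee_rot: [0.61, 0.359, 0.609, -0.359]
force: [1.9, 0.9, 2.9]
grip_width: -0.003
```

Contact is building at 112.2, right where the key should be home. I'll press a couple of mm more to confirm the stop.

```bash
python3 -m jog '[{"linear":[0.003,0,0],"rotation":[0,0,0],"grip":0},{"linear":[0.005,0,0],"rotation":[0,0,0],"grip":0},{"linear":[0.005,0,0],"rotation":[0,0,0],"grip":0}]'
```

```text
time_s: 9.95
eef_pos: [448.5, 217.4, 111.6]
ee_rot: [0.61, 0.359, 0.609, -0.358]
force: [-0.7, -0.6, 12.4]
grip_width: -0.002
```

It stops hard, with 12 N building over less than 1 mm. Backing off to look.

```bash
python3 -m jog '[{"linear":[-0.05,0,0],"rotation":[0,0,0],"grip":0},{"linear":[-0.15,0,0],"rotation":[0,0,0],"grip":0},{"linear":[-0.27,0,0],"rotation":[0,0,0],"grip":0},{"linear":[-0.37,-0.05,0],"rotation":[0,0,0],"grip":0},{"linear":[-0.4,-0.15,0],"rotation":[0,0,0],"grip":0},{"linear":[-0.4,-0.15,0],"rotation":[0,0,0],"grip":0},{"linear":[-0.4,-0.15,0],"rotation":[0,0,0],"grip":0}]'
python3 - <<'E'
from h import *
c=calibration("wrist"); p,d=capture("wrist"); s,_=capture("scene")
a=p[60:360,200:440]; b=cv2.resize(s[250:400,190:310],None,fx=2,fy=2)
cv2.imwrite("pics/w10.png",np.hstack([cv2.resize(a,(400,500)),cv2.resize(b,(400,500))])[:,:,::-1]); cv2.imwrite("pics/s10.png",s[:,:,::-1])
for k in blobs(p,(8,150,170),(20,255,255),300):
    r=cv2.minAreaRect(k); u,v=map(int,r[0]); zc=d[v,u]
    uu=cv2.undistortPoints(np.array([[r[0]]],float),c["intrinsics"],c["dist"])[0,0]
    print(r,np.round((c["world_from_camera"]@[uu[0]*zc,-uu[1]*zc,-zc,1])[:3],1))
t,_=capture("top")
for k in blobs(t[225:290,320:420],(100,150,120),(125,255,255),60): print("blue",cv2.boundingRect(k))
t0=cv2.imread("pics/top0.png")[:,:,::-1].copy()
for k in blobs(t0[225:290,320:420],(100,150,120),(125,255,255),60): print("blue0",cv2.boundingRect(k))
E
```

```text
time_s: 10.53
eef_pos: [408.1, 195.3, 231.7]
ee_rot: [0.61, 0.359, 0.609, -0.358]
force: [1.0, 0.6, 0.1]
grip_width: -0.001
((315.657958984375, 173.8924102783203), (54.053321838378906, 37.301902770996094), 1.2730300426483154) [447.8 215.9 111.9]
blue (18, 22, 16, 12)
blue0 (18, 22, 16, 12)
```

View pics/w10.png

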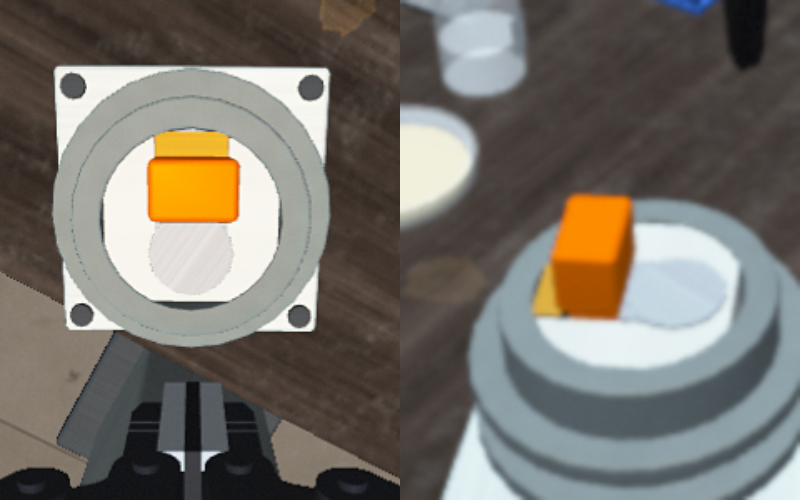

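The orange head is at z = 111.9 (112 is fully home) and sits level just above the pulley's top. The brass jaw is pushed back, the blue key shows the same pixels as at the start, and the arm is clear.

```bash
python3 -c "
from rig import *
print(finish_job())"
```

```text
the job is handed in; nothing more can be done
None
```

I took the orange key out of the rack and set it tip down in the pulley's gap. I let it go while it stood proud, then pressed its head down with shut fingers until it stopped hard. The job was handed in at about 10.7 s of the 42 s allowed.

**Driven tight:** the force rose to 12 N over less than 1 mm at the stop. The last depth reading put the head top at z = 111.9 mm, where 112 mm is fully home. The last picture showed the key upright. I could not read the jaw joint directly; the head height and the picture of the brass strip both point to it being back against its stop.

**Standing alone:** after release the picture showed the key upright by itself with the fingers clear. I did not measure the depth of its tip or the jaw's position at that moment.

**Blue key and robot:** the blue key covers the same pixels in the top view as at the start, and the arm was clear of everything.

**Disagreements:** the gap's position differed by up to 5 mm between the three cameras. I went mostly by the wrist view, and the key touched the shaft side lightly (about 3 N) on the way in, so I shifted it 1 mm before letting go. No check failed.

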